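# Trim a centrifuge counterweight on the spring scale

## Robot

A 6-joint arm with a two-finger parallel gripper is mounted at the origin on the work surface. World frame = base frame: x ahead of the robot, y to its left, z up, the work surface at z = 0. Lengths are in m, angles in rad, forces in N, time in s.
With the tool pointing down it reaches from about 0.3 to 0.85 m from the base axis. Payload 4.2 kg.
Tool frame: the origin (TCP) lies on the centre line of the jaws, within the pads' length; the fingertips stand ahead of it and the grasp point (between the pads) lies 11 mm behind it (robot.tcp_to_tips is the z of the fingertips in the tool frame, in m); z points along the fingers, x is the direction in which the jaws open and shut, and the axes are right-handed (so a half turn about z gives the same grasp; the last joint's range is limited). The gripper opens to 91 mm and grips with 3 to 60 N. Pads are 32 mm wide; open, the fingers measure 118 mm over their backs; the gripper's body (76 mm by 178 mm) begins 60 mm behind the grasp point.
Start: joints at [1.296, 0.32, 1.565, -0, 1.257, -0.02], TCP at [0.145, 0.556, 0.222] pointing down, gripper open.
Joint ranges: [-3.11, 3.11], [-0.84, 2.01], [0.21, 2.61], [-1.34, 4.49], [0.05, 2.63], [-2.56, 2.56]. Speed limits (rad/s): [2.57, 2.57, 3.14, 3.14, 3.14, 3.14].

## Interface

Orientations are given as a rotation vector (axis times angle).
In Python, from bench import robot, capture, get_calibration, ticket gives the robot as it stands.
- The arm moves only by the tool arm_command, never from a script. Its argument "increments" is a list of rows, each a list of 6 numbers: the shift along the world's x, y, z in m, then the turn, a rotation vector about the world's x, y, z in degrees. In form: [[x, y, z, wx, wy, wz], ...]. A call has 1 to 5 rows; each row is the pose to reach, as a shift and turn from the pose commanded when the call began; what a row does not reach only later rows make up. A row lasts 1/8 s, in which the tool goes at most 62.5 mm and 10.7 degrees, less where a joint would pass 70% of its speed; a pose out of reach is approached as far as the arm can. A call with a gripper value outside its range is refused whole. "fingers" is the finger opening in m, from 0 to 0.0912, set as the call begins (left out, the last holds). The fingers move at their own pace and stop on an object; "newtons" is the grip in N (left out, the last holds). Time passes only in rows, so rows that repeat a pose let the fingers close. It gives the time, the measured TCP pose, the force and the opening at its end, in the units of the state.
- robot.observe(): the state, without advancing time (a new reading comes with each control period).
- capture(name): name is "scene" or "top" or "wrist"; returns the picture (384x512x3 uint8, red, green, blue); there is no depth.
- get_calibration(name): a dict with "fx", "fy", "cx", "cy" (pixels), "R" (3x3) and "t" (3): a world point X has camera coordinates R X + t. Camera axes: x right, y down, z forward; pixel columns grow to the right and rows downward; lengths in m; the calibration is good to about 2 mm. A picture is of the moment at which its call begins: read the wrist's pose just before it. get_calibration takes no time and is no camera call; for the wrist camera it gives the pose at the moment of the call.
- ticket.finish_job(): hands the job in, once; it reports no verdict.
The state is a dict: "clock": time; "qpos": joint angles; "qd": joint speeds; "joint_efforts": joint torques, N m; "position": TCP position; "tcp_rot": TCP orientation; "force": force on the tool from outside, world axes, zero at the start; "ft_torque": the same for the moment, N m; "opening": finger opening in m.
Only numpy, scipy, OpenCV 4.12 (cv2) and the standard library are available. Lean on these libraries where they do the work, as an engineer would, in place of code of your own. Each camera call takes 0.05 s, during which the arm holds its last target.

## Task

Make up the centrifuge counterweight on the spring scale: take brass trim rings from the mat one at a time and slide each one, hub up, right down over the carrier's upright spindle, letting it go before you fetch the next, until the red pointer stands within the green band. Be gentle with the scale: set the rings down rather than dropping them, never push the pan down to its overload stop, and do not shift the green band. Leave the spare rings where they lie and the other things on the bench alone.

Things in the scene. Friction and masses are not known exactly. Their poses are not given: they have to be found in the camera images.
- scale: the scale's grey base, fixed to the bench, 160 x 150 x 50 mm. Origin: centre of its underside on the bench; z up; x points to its front, where a white index column (34 mm wide, 135 mm high) stands 83 mm from the middle
- pan: the scale's round steel pan, 130 mm across, on a vertical spring: it sinks 1 mm for every 0.245 N put on it (one ring: about 8 mm). It starts 5 mm below its upper stop and 45 mm above its overload stop. Origin: centre of its underside; floor 4 mm thick, rim 11 mm high. In it stands the counterweight carrier: an aluminium disc 76 mm across, 8 mm high, with an upright steel spindle
- seat (a point): pan's centre at the height of the carrier disc's upper face, on which the first ring lies; rides with the pan; axes as the scale's. The spindle, 13.5 mm thick with a flat, hardly broken tip, ends 62 mm above it. The carrier was put in by hand: its spindle's axis stands up to 6 mm from this point in x and in y, must be found, and keeps its place only under side forces below about 8 N
- pointer (a point): tip of the red pointer (4 mm high) fixed to the pan, in front of the white column; rides with the pan
- band (a point): middle of the green band (12 mm high) clamped on the white column as the set mark, beside the pointer's path. The pointer is within the band when its height differs from this by less than 6 mm. At the start it lies 16 to 24 mm below the pointer, so that two or three rings are needed
- mat: light blue bench mat, 200 x 200 x 3 mm, fixed; the four rings lie on it about 100 mm apart. Origin: centre of its underside
- ring0: brass trim ring, about 200 g: a flange 60 mm across and 7 mm thick below, a hub 30 mm across and 12 mm high on top of it (19 mm in all), and a plain bore of 15 mm right through. Picked by its hub from above. Origin: on its axis, half-way up, 9.5 mm above its underside; z is its axis, hub side up
- ring1: brass trim ring, about 200 g: a flange 60 mm across and 7 mm thick below, a hub 30 mm across and 12 mm high on top of it (19 mm in all), and a plain bore of 15 mm right through. Picked by its hub from above. Origin: on its axis, half-way up, 9.5 mm above its underside; z is its axis, hub side up
- ring2: brass trim ring, about 200 g: a flange 60 mm across and 7 mm thick below, a hub 30 mm across and 12 mm high on top of it (19 mm in all), and a plain bore of 15 mm right through. Picked by its hub from above. Origin: on its axis, half-way up, 9.5 mm above its underside; z is its axis, hub side up
- ring3: brass trim ring, about 200 g: a flange 60 mm across and 7 mm thick below, a hub 30 mm across and 12 mm high on top of it (19 mm in all), and a plain bore of 15 mm right through. Picked by its hub from above. Origin: on its axis, half-way up, 9.5 mm above its underside; z is its axis, hub side up
- bottle: clear bottle with an orange cap, 70 mm across, 138 mm high, a bystander. Origin: centre of its underside
- beaker: small glass beaker, 60 mm across at the rim, 55 mm high, a bystander. Origin: centre of its underside
- cap: white screw cap, 46 mm across, 22 mm high, a bystander. Origin: centre of its underside
There are look-alikes about, which are no part of the job. Leave any black look-alike of the scale alone. What is shaped like the ring2 but pink is not meant.

How it is judged:
By the outcome, as a careful person would: the job done as asked, in the order asked, and still so for the second after the job is handed in, with the robot touching nothing.
It also fails if it takes over 72 s, if anything falls off the work surface, if the arm or the gripper's body presses on something with over 40 N, if the wrist force passes 120 N, or if a joint passes its speed limit or range.

## Working session

There is one attempt and no reset: what is moved stays moved. The work goes in short steps, Python scripts to look and compute and a tool call to move; the robot and the scene stay as the last step left them, time stands still between calls to the robot, and variables do not carry over. Pictures are saved under pics/ and viewed, and the job is handed in when it is done.

Besides the shell and the picture viewer there is one more tool, called after "Emit:" as a command line: name --pt "numbers of a row" for each row, then --argument value for the rest. arm_command: Moves the arm, as the interface text tells. Its arguments: {"type":"object","properties":{"increments":{"type":"array","items":{"type":"array","items":{"type":"number"}}},"fingers":{"type":"number"},"newtons":{"type":"number"}},"required":["increments"]}

```bash
mkdir -p pics; ls
cat > h.py <<'E'
import numpy as np, cv2
from bench import robot, capture, get_calibration, ticket
def snap(n,f):
    c=get_calibration(n); im=capture(n); cv2.imwrite('pics/'+f+'.png',im[:,:,::-1]); np.savez('pics/'+f+'.npz',im=im,**{k:np.array(c[k]) for k in c}); return im,c
def proj(c,X):
    p=np.array(c['R'])@np.array(X)+np.array(c['t']); return np.array([c['fx']*p[0]/p[2]+c['cx'],c['fy']*p[1]/p[2]+c['cy']])
def ray(c,u,v):
    R=np.array(c['R']);d=R.T@np.array([(u-c['cx'])/c['fx'],(v-c['cy'])/c['fy'],1]);return -R.T@np.array(c['t']),d
def plane(c,u,v,z):
    o,d=ray(c,u,v);return o+d*(z-o[2])/d[2]
E
python3 - <<'E'
from h import *
print(robot.observe(), robot.tcp_to_tips)
for n in('scene','top','wrist'):
    im,c=snap(n,n+'0'); print(n,c)
E
```

```text
pics
{'clock': 0.0, 'qpos': array([ 1.29598175e+00,  3.20287864e-01,  1.56570868e+00, -3.95328810e-05,
        1.25738515e+00, -2.00079209e-02]), 'qd': array([-0.00046207,  0.00289564,  0.00068125,  0.00033157, -0.00068974,
        0.00031773]), 'joint_efforts': array([ 1.69817686e-03, -4.12461770e+01, -2.31981236e+01,  7.30171893e-02,
        4.55566426e-02, -1.50653468e-04]), 'position': array([0.14481203, 0.55594412, 0.22111108]), 'tcp_rot': array([ 2.48481176e+00,  1.92052768e+00, -2.22148980e-03]), 'force': array([-1.08564117, -0.03719517,  0.71806034]), 'ft_torque': array([-0.02666403, -0.02985841, -0.02336697]), 'opening': 0.09156395509627853} 0.008
scene {'fx': 410.97597012939616, 'fy': 410.97597012939616, 'cx': 251.57508909993572, 'cy': 183.67484742668483, 'R': array([[-0.20662708,  0.97829163, -0.01583441],
       [ 0.56835618,  0.1068391 , -0.81581656],
       [-0.79641478, -0.17756938, -0.57809395]]), 't': array([ 0.05561775, -0.25128672,  1.57821424])}
top {'fx': 498.7958755679794, 'fy': 498.7958755679794, 'cx': 251.63895267675844, 'cy': 185.99970381934784, 'R': array([[ 0.02831848, -0.99959691, -0.00201851],
       [-0.97115294, -0.02703425, -0.23692007],
       [ 0.23677   ,  0.0086695 , -0.97152705]]), 't': array([0.04381446, 0.55924409, 1.22286334])}
wrist {'fx': 295.491453101829, 'fy': 295.491453101829, 'cx': 250.81243553683586, 'cy': 186.77328827544437, 'R': array([[ 0.25282898,  0.96751047, -0.00100278],
       [ 0.9241971 , -0.24120347,  0.29610912],
       [ 0.2862468 , -0.07579173, -0.95515359]]), 't': array([-0.57525963, -0.0327924 ,  0.39170626])}
```

View pics/scene0.png

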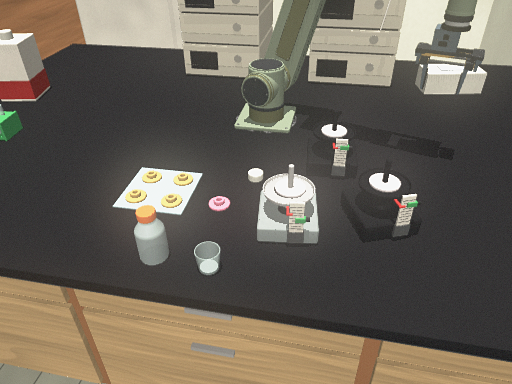

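View pics/top0.png

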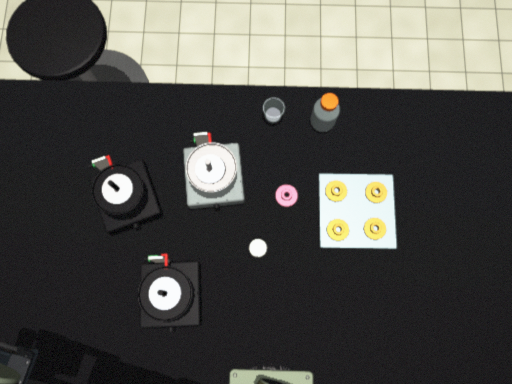

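View pics/wrist0.png

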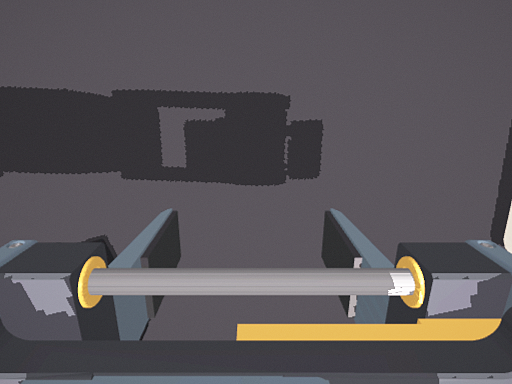

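The scene picture shows the grey scale at about (290,205), the mat with four yellow rings around (160,190), the pink decoy at (219,203), and two black look-alike scales. In the top view the grey scale is at (213,175) and the rings are at (336,191), (376,192), (338,230) and (375,229). Next I measure them.

```bash
cat > m.py <<'E'
from h import *
def load(f):
    d=np.load('pics/'+f+'.npz');return d['im'],{k:d[k] for k in d if k!='im'}
im,c=load('top0')
hsv=cv2.cvtColor(im,cv2.COLOR_RGB2HSV)
m=cv2.inRange(hsv,(20,100,90),(35,255,255))
n,l,s,ce=cv2.connectedComponentsWithStats(m)
for i in range(1,n):
    if s[i,4]>60:
        cs,_=cv2.findContours((l==i).astype(np.uint8),cv2.RETR_EXTERNAL,cv2.CHAIN_APPROX_NONE)
        (u,v),r=cv2.minEnclosingCircle(cs[0]); e=cv2.fitEllipse(cs[0])
        print('ring',s[i],(u,v),r,plane(c,*e[0],.010), 'diam mm',e[1][1]/498*1.2)
# grey
im2=cv2.resize(im[115:225,160:270],None,fx=7,fy=5.4,interpolation=cv2.INTER_CUBIC);cv2.imwrite('pics/topz.png',im2[:,:,::-1])
im,c=load('scene0')
im2=cv2.resize(im[155:250,245:335],None,fx=6,fy=6,interpolation=cv2.INTER_CUBIC);cv2.imwrite('pics/scz.png',im2[:,:,::-1])
E
python3 m.py
```

```text
ring [326 181  21  21 319] (335.8274230957031, 190.57522583007812) 10.457674026489258 [ 0.56532624 -0.16736162  0.01      ] diam mm 0.049034091076218936
ring [366 182  21  21 322] (375.8103332519531, 191.8103485107422) 10.553888320922852 [ 0.56471776 -0.27502031  0.01      ] diam mm 0.04936251812670604
ring [327 219  22  22 336] (337.5, 229.5) 10.79361629486084 [ 0.45966176 -0.17064053  0.01      ] diam mm 0.05065296586737575
ring [364 218  22  22 340] (374.73529052734375, 228.08824157714844) 10.984912872314453 [ 0.46547179 -0.26888027  0.01      ] diam mm 0.05098652207707784
```

View pics/topz.png

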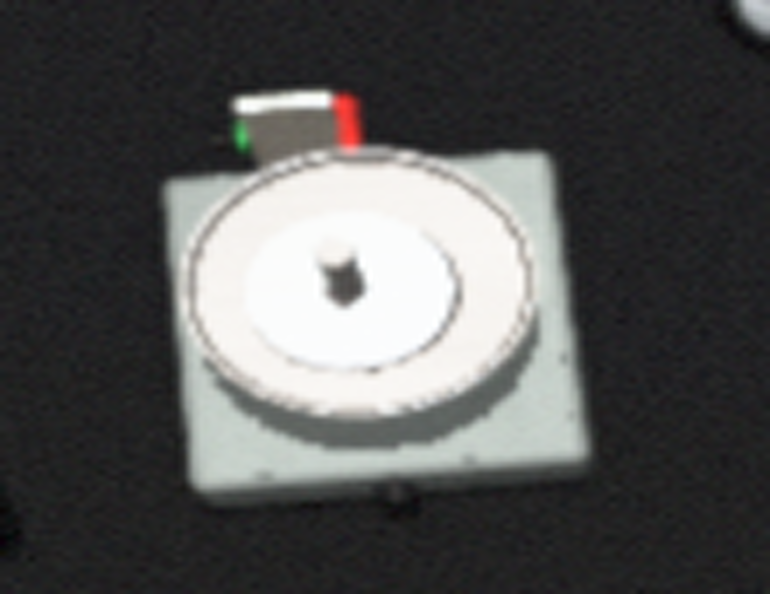

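View pics/scz.png

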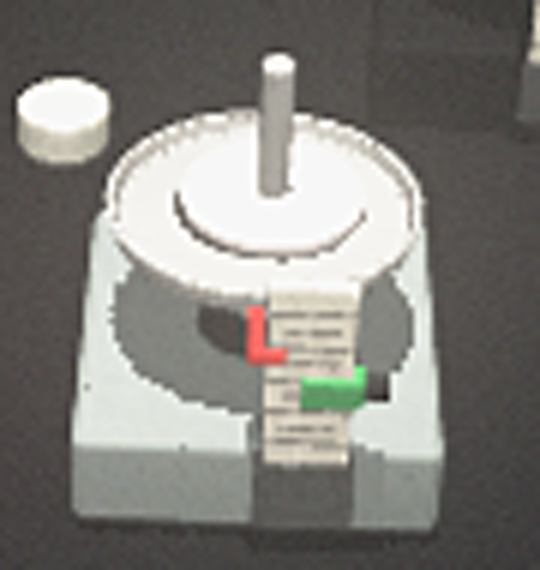

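```bash
cat > m2.py <<'E'
from m import load
from h import *
from scipy.optimize import least_squares
im,ct=load('top0'); _,cs=load('scene0'); _,cw=load('wrist0')
def tri(obs,x0=(0.6,0.1,0.15)):
    f=lambda X:np.concatenate([proj(c,X)-p for c,p in obs]); r=least_squares(f,x0); return r.x,np.abs(r.fun).max()
if __name__=='__main__':
    print('tip',tri([(ct,(208.2,161.2)),(cs,(291.5,165.8))]))
    cen=(211.6,167.0)
    print('pan c',tri([(ct,cen),(cs,(245+263/6,155+203/6))]))
    for z in(.09,.1,.11):print(z,plane(ct,*cen,z))
    # base top corners z=.05 in topz
    P=np.array([(165,180),(552,153),(590,457),(195,490)])/[7,5.4]+[160,115]
    Q=[plane(ct,*p,.05) for p in P]; print(np.array(Q),np.mean(Q,0))
    print([np.linalg.norm(Q[i]-Q[(i+1)%4]) for i in range(4)])
    T=np.array([0.14481203,0.55594412,0.22111108]);rv=np.array([2.48481176,1.92052768,-2.22e-3])
    R=cv2.Rodrigues(rv)[0]; print(R)
    o=-cw['R'].T@cw['t'];print('cam in tool',R.T@(o-T), 'axes',R.T@cw['R'].T)
    for p in [(0,0,.008),(0,0,0),(0,0,.06),(0,0,.1),(0,0,.15),(0,0,.2)]:print(p,proj(cw,T+R@np.array(p)))
    for n,p,z in(('mat',(357,211),.003),('cap',(258,248),.022),('beaker',(273,111),.03),('bottle',(326,112),.07),('blk1',(120,195),.05),('blk2',(170,295),.05),('pink',(287,195),.01)):print(n,plane(ct,*p,z))
    print('ptr/band', 'column')
E
python3 m2.py|grep -v ^ring
```

```text
tip (array([0.58913745, 0.16578322, 0.17620218]), np.float64(0.7164160280097462))
pan c (array([0.59337699, 0.16274021, 0.11107083]), np.float64(0.5520888116929825))
0.09 [0.5995105  0.16332572 0.09      ]
0.1 [0.59668937 0.16239115 0.1       ]
0.11 [0.59386824 0.16145657 0.11      ]
[[0.66048936 0.24439351 0.05      ]
 [0.67860922 0.09720032 0.05      ]
 [0.52493579 0.07776378 0.05      ]
 [0.50462466 0.22377803 0.05      ]] [0.59216476 0.16078391 0.05      ]
[np.float64(0.1483043042166394), np.float64(0.1548977143601838), np.float64(0.1474201500307305), np.float64(0.15722214508122723)]
[[ 2.52046084e-01  9.67715129e-01 -4.48539041e-04]
 [ 9.67713580e-01 -2.52046483e-01 -1.73153524e-03]
 [-1.78868554e-03  2.36935633e-06 -9.99998400e-01]]
cam in tool [ 0.00092759 -0.08421309 -0.16216395] axes [[ 9.99999364e-01 -1.00525670e-03  5.11168851e-04]
 [ 8.08815951e-04  9.55154702e-01  2.96106131e-01]
 [-7.85908005e-04 -2.96105529e-01  9.55154908e-01]]
(0, 0, 0.008) [249.24691251 234.14022188]
(0, 0, 0) [249.19072134 240.04541941]
(0, 0, 0.06) [249.52388618 205.03272977]
(0, 0, 0.1) [249.66894687 189.78812857]
(0, 0, 0.15) [249.80202927 175.80234044]
(0, 0, 0.2) [249.90083596 165.41862821]
mat [ 0.51225751 -0.2246747   0.003     ]
cap [0.4033645  0.03866372 0.022     ]
beaker [0.78183751 0.00684573 0.03      ]
bottle [ 0.76646708 -0.13372472  0.07      ]
blk1 [0.52824162 0.40267445 0.05      ]
blk2 [0.27706616 0.2549592  0.05      ]
pink [ 0.5494629  -0.03586457  0.01      ]
ptr/band column
```

Emit:
arm_command --pt "0.03 -0.04 0.03 0 0 4" --pt "0.06 -0.09 0.05 0 0 8" --pt "0.09 -0.14 0.06 0 0 12" --pt "0.12 -0.19 0.06 0 0 14.6" --pt "0.15 -0.24 0.06 0 0 14.6" --fingers 0.06 --newtons 15

```text
clock: 0.78
position: [0.2955, 0.3148, 0.2821]
tcp_rot: [2.22, 2.222, 0.001]
force: [0.6, 0.0, 0.5]
opening: 0.0599
```

Emit:
arm_command --pt "0.03 -0.05 0 0 0 0" --pt "0.06 -0.1 0 0 0 0" --pt "0.08 -0.16 0 0 0 0" --pt "0.1 -0.215 -0.01 0 0 0" --pt "0.12 -0.27 -0.02 0 0 0"

```text
clock: 1.4
position: [0.4152, 0.0445, 0.2618]
tcp_rot: [2.221, 2.221, 0.001]
force: [0.4, 0.8, -0.3]
opening: 0.06
```

Emit:
arm_command --pt "0.01 -0.06 0 0 0 0" --pt "0.02 -0.12 -0.02 0 0 0" --pt "0.03 -0.17 -0.04 0 0 0" --pt "0.03 -0.22 -0.06 0 0 0" --pt "0.03 -0.22 -0.06 0 0 0"

```text
clock: 2.02
position: [0.4437, -0.1758, 0.2]
tcp_rot: [-2.224, -2.214, 0.003]
force: [0.3, 1.1, 0.3]
opening: 0.0599
```

Run:
```python
from h import *
print(robot.observe()['position'],robot.observe()['qpos'])
snap('wrist','w1')
```

```text
[ 0.4437333  -0.17583511  0.20004717] [-4.01086196e-01  1.84697360e-01  1.80956298e+00 -4.63369751e-04
  1.15138625e+00 -1.96688855e+00]
```

View pics/w1.png

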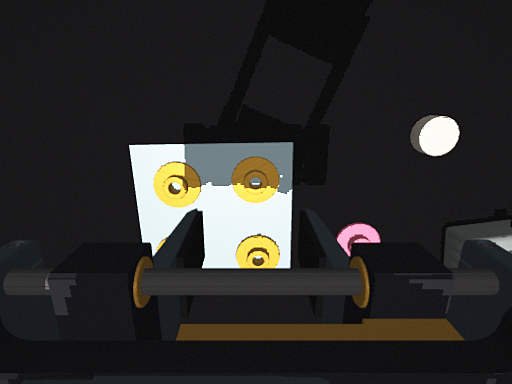

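```bash
python3 - <<'E'|grep -v ^ring
from h import *
from m import load
im,c=load('w1')
for p in [(256,179),(258,252),(176,185)]: print(plane(c,*p,.022))
cv2.imwrite('pics/w1z.png',cv2.resize(im[140:280,130:310],None,fx=4.2,fy=4.2,interpolation=cv2.INTER_CUBIC)[:,:,::-1])
E
```

```text
[ 0.45488251 -0.16854657  0.022     ]
[ 0.55275411 -0.16600726  0.022     ]
[ 0.46178191 -0.26471765  0.022     ]
```

View pics/w1z.png

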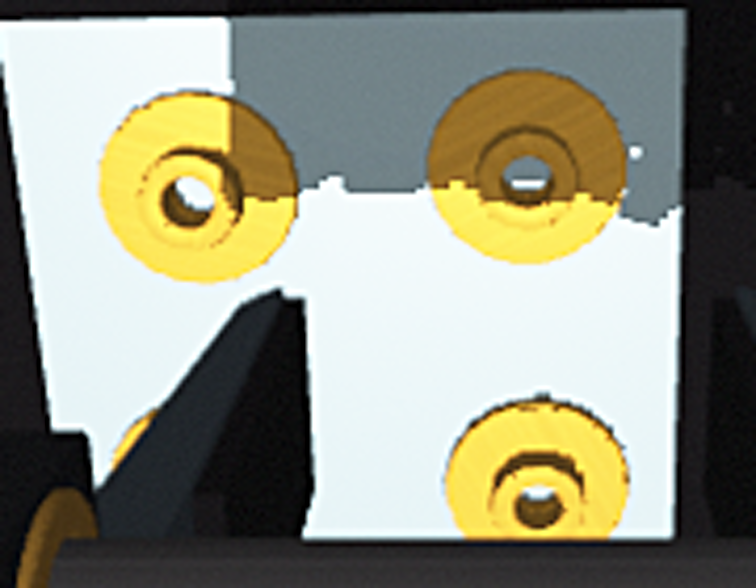

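The near ring's hub top is at about (255.5,182). All four rings lie hub up, and the far ring's hub is at (258,260). Next I move to a reference view 60 mm above the near ring's hub.

Emit:
arm_command --pt "0.015 0.007 -0.05 0 0 0" --pt "0.015 0.007 -0.1 0 0 0" --pt "0.015 0.007 -0.118 0 0 0" --pt "0.015 0.007 -0.118 0 0 0"

```text
clock: 2.58
position: [0.4594, -0.1649, 0.0834]
tcp_rot: [-2.218, -2.221, 0.001]
force: [1.1, -0.8, -0.8]
opening: 0.0603
```

Run:
```python
from h import *
print(robot.observe()['position'],robot.observe()['force'])
im,c=snap('wrist','w2')
for z in (.022,):print(plane(c,250,206,z))
```

```text
[ 0.45937601 -0.16494628  0.08335434] [ 1.08505459 -0.83327646 -0.77683308]
[ 0.46080959 -0.16462504  0.022     ]
```

View pics/w2.png

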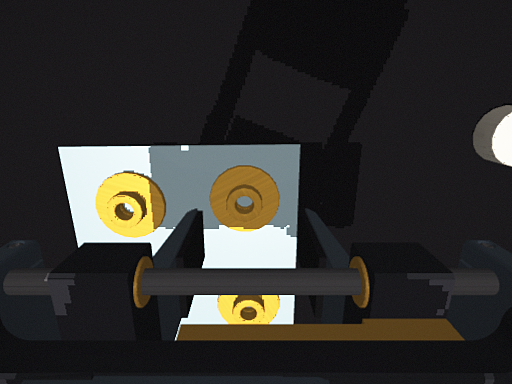

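Run:
```python
from h import *
for i in range(3):print(robot.observe()['position'])
d=np.load('pics/w2.npz');im=d['im']
z=cv2.resize(im[155:245,200:300],None,fx=8,fy=6.6,interpolation=cv2.INTER_CUBIC)
z=np.clip(z.astype(float)*1.3,0,255).astype(np.uint8)
cv2.imwrite('pics/w2z.png',z[:,:,::-1])
```

```text
[ 0.46032419 -0.16553176  0.08447721]
[ 0.46032419 -0.16553176  0.08447721]
[ 0.46032419 -0.16553176  0.08447721]
```

View pics/w2z.png

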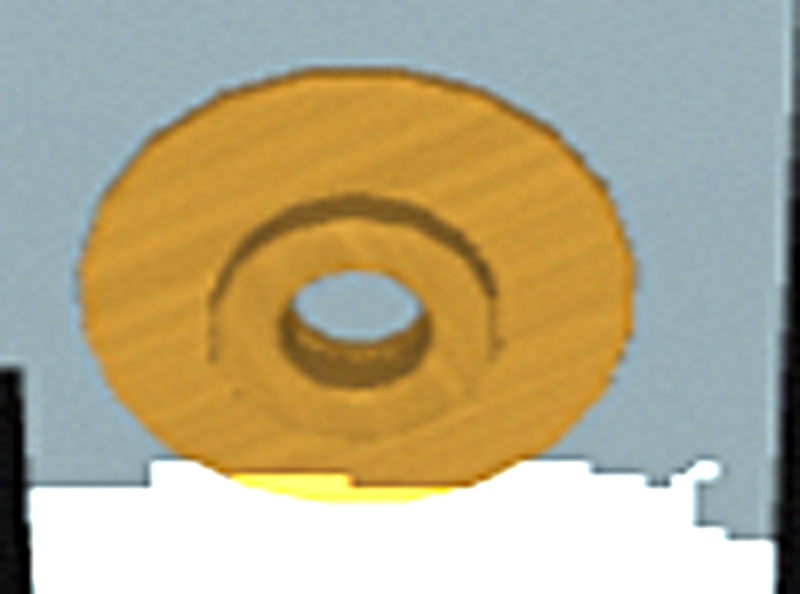

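Run:
```python
from h import *
d=np.load('pics/w2.npz');c={k:d[k] for k in d if k!='im'}
print(plane(c,244.1,204.3,.022))
print(plane(c,244.1,155+285/6.6-.4,.010))
R=np.diag([1,1,1]);Rt=cv2.Rodrigues(np.array([-2.2214,-2.2214,0]))[0]
o=-c['R'].T@c['t'];print('cam',o,'T by cam',o-Rt@np.array([.0009,-.0842,-.1622]))
```

```text
[ 0.45934689 -0.16938285  0.022     ]
[ 0.45797026 -0.16961284  0.01      ]
cam [ 0.37577604 -0.16446566  0.24560432] T by cam [ 0.45996932 -0.16535893  0.08340079]
```

Emit:
arm_command --pt "-0.0005 -0.004 -0.02 0 0 0" --pt "-0.0005 -0.004 -0.05 0 0 0" --pt "-0.0005 -0.004 -0.063 0 0 0" --pt "-0.0005 -0.004 -0.063 0 0 0"

```text
clock: 3.12
position: [0.4597, -0.1704, 0.0213]
tcp_rot: [2.221, 2.222, 0.0]
force: [-0.3, -0.5, 0.1]
opening: 0.06
```

Emit:
arm_command --pt "0 0 0 0 0 0" --pt "0 0 0 0 0 0" --pt "0 0 0 0 0 0" --pt "0 0 0 0 0 0" --fingers 0.02 --newtons 15

```text
clock: 3.62
position: [0.4597, -0.1706, 0.0214]
tcp_rot: [2.221, 2.221, 0.001]
force: [0.6, 0.1, 2.8]
opening: 0.0291
```

Run:
```python
from h import *
print(robot.observe()['position'],robot.observe()['force'])
im,c=snap('wrist','w3')
z=cv2.resize(im[155:300,180:320],None,fx=5,fy=4,interpolation=cv2.INTER_CUBIC)
cv2.imwrite('pics/w3z.png',z[:,:,::-1])
```

```text
[ 0.45970054 -0.17061021  0.02143022] [0.59216496 0.14851096 2.84412174]
```

View pics/w3z.png

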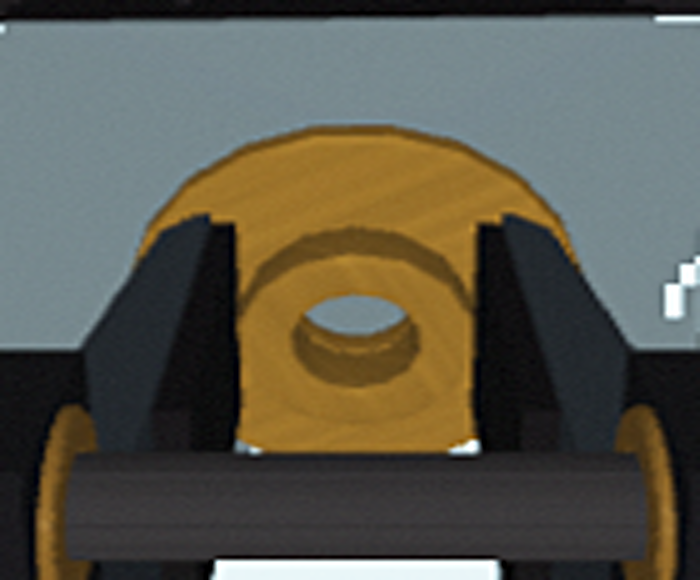

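The ring is held with its bore at about (250.9,239.6). The opening is 29 mm, which fits the hub. Next I lift and carry it.

Emit:
arm_command --pt "0 0 0.03 0 0 0" --pt "0 0 0.08 0 0 0" --pt "0 0.02 0.13 0 0 0" --pt "0.03 0.06 0.17 0 0 0" --pt "0.06 0.1 0.2 0 0 0"

```text
clock: 4.3
position: [0.5199, -0.0699, 0.2226]
tcp_rot: [2.222, 2.219, 0.001]
force: [0.7, -0.6, -3.0]
opening: 0.0292
```

Emit:
arm_command --pt "0.03 0.05 0 0 0 0" --pt "0.06 0.1 0 0 0 0" --pt "0.09 0.15 0 0 0 0" --pt "0.11 0.2 0 0 0 0" --pt "0.125 0.237 0 0 0 0"

```text
clock: 4.92
position: [0.6446, 0.1686, 0.2196]
tcp_rot: [-2.219, -2.222, 0.002]
force: [0.7, 0.3, -1.8]
opening: 0.0295
```

Emit:
arm_command --pt "0 0 0 0 0 0"

```text
clock: 5.05
position: [0.6446, 0.1691, 0.2192]
tcp_rot: [-2.216, -2.224, 0.002]
force: [0.1, -0.3, -2.1]
opening: 0.0297
```

Run:
```python
from h import *
print(robot.observe()['position'],robot.observe()['force'])
im,c=snap('wrist','w4')
```

```text
[0.64457285 0.16912813 0.21919186] [ 0.08898449 -0.31086972 -2.10424147]
```

View pics/w4.png

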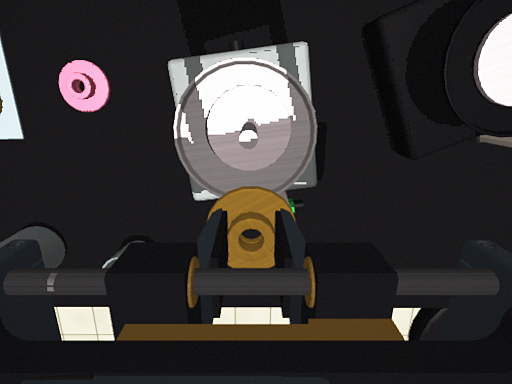

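```bash
python3 - <<'E'|grep -v ^ring
from h import *
from m import load
im,c=load('w4');_,cs=load('scene0')
for z in(.11,.135,.185):print('col',z,plane(cs,297.2,202.5,z))
z=cv2.resize(im[100:260,190:310],None,fx=5,fy=3.75,interpolation=cv2.INTER_CUBIC)
cv2.imwrite('pics/w4z.png',z[:,:,::-1])
for z in(.165,.17,.175,.18):print(z,plane(c,248.3,139,z))
E
```

```text
col 0.11 [0.64231172 0.19058094 0.11      ]
col 0.135 [0.67444444 0.19317602 0.135     ]
col 0.185 [0.73870987 0.19836617 0.185     ]
0.165 [0.59106972 0.16806177 0.165     ]
0.17 [0.59037292 0.1680989  0.17      ]
0.175 [0.58967613 0.16813604 0.175     ]
0.18 [0.58897934 0.16817317 0.18      ]
```

View pics/w4z.png

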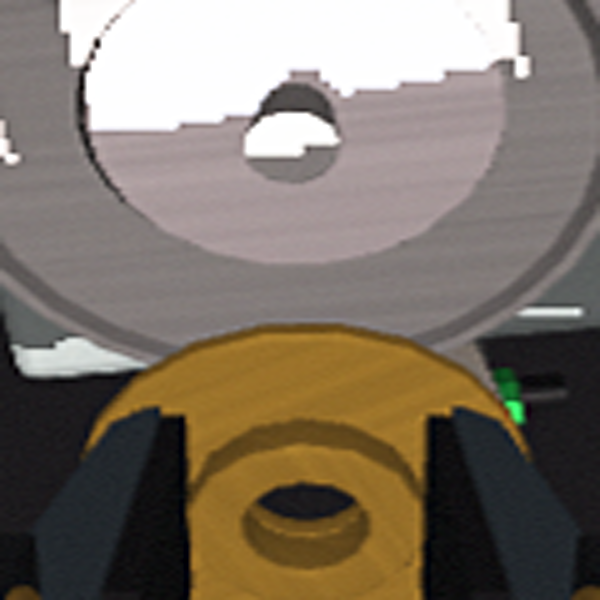

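Emit:
arm_command --pt "0 0 -0.02 0 0 0" --pt "0 0 -0.04 0 0 0" --pt "0 0 -0.04 0 0 0" --pt "0 0 -0.04 0 0 0"

```text
clock: 5.6
position: [0.6446, 0.1656, 0.1818]
tcp_rot: [2.222, 2.22, 0.001]
force: [0.4, 0.5, -1.5]
opening: 0.0294
```

Run:
```python
from h import *
print(robot.observe()['position'],robot.observe()['force'])
im,c=snap('wrist','w5')
z=cv2.resize(im[80:260,190:310],None,fx=5,fy=3.333333,interpolation=cv2.INTER_CUBIC)
cv2.imwrite('pics/w5z.png',z[:,:,::-1])
```

```text
[0.64464708 0.16562141 0.18180062] [ 0.4194527   0.45758671 -1.45313271]
```

View pics/w5z.png

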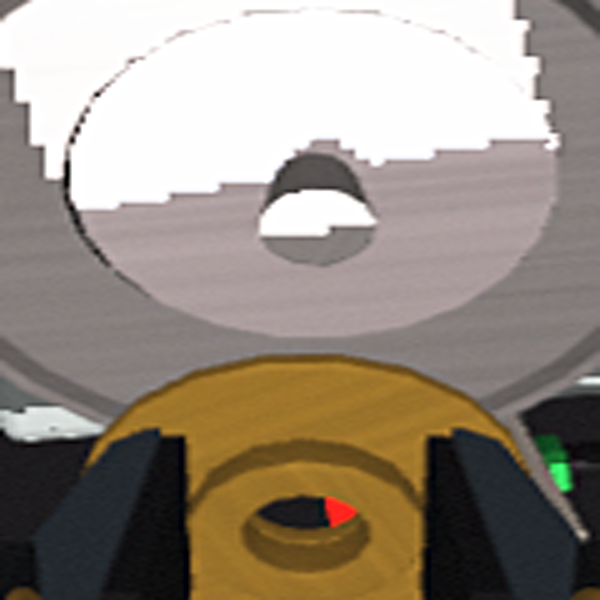

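```bash
cat > t.py <<'E'
from m2 import tri,load
from h import *
_,c4=load('w4');_,c5=load('w5');_,ct=load('top0');_,cs=load('scene0')
print('w4w5',tri([(c4,(248.0,138.7)),(c5,(253.2,147.75))]))
print('all',tri([(c4,(248.0,138.7)),(c5,(253.2,147.75)),(ct,(208.2,161.2)),(cs,(291.5,165.8))]))
T=np.array([.644647,.165621,.1818])
for z in(.176,.178,.18):
    tip=plane(c5,253.2,147.75,z)
    b=plane(c5,250.7,239.7,.1818+.0006); print(z,'tip',tip,'bore',b,'move',(tip-b)[:2], 'bore-T',b-T)
E
python3 t.py|grep -v ^ring
```

```text
w4w5 (array([0.58910733, 0.16794982, 0.17760862]), np.float64(0.0009121402742948703))
all (array([0.58933725, 0.16781448, 0.17614495]), np.float64(1.558668528861034))
0.176 tip [0.58938386 0.1679638  0.176     ] bore [0.64430716 0.16643357 0.1824    ] move [-0.05492329  0.00153023] bore-T [-0.00033984  0.00081257  0.0006    ]
0.178 tip [0.58903978 0.16794694 0.178     ] bore [0.64430716 0.16643357 0.1824    ] move [-0.05526737  0.00151338] bore-T [-0.00033984  0.00081257  0.0006    ]
0.18 tip [0.5886957  0.16793009 0.18      ] bore [0.64430716 0.16643357 0.1824    ] move [-0.05561145  0.00149652] bore-T [-0.00033984  0.00081257  0.0006    ]
```

Emit:
arm_command --pt "0 0 0.03 0 0 0" --pt "-0.02 0.001 0.03 0 0 0" --pt "-0.045 0.0015 0.03 0 0 0" --pt "-0.0552 0.0015 0.025 0 0 0" --pt "-0.0552 0.0015 0.02 0 0 0"

```text
clock: 6.28
position: [0.5893, 0.1679, 0.2015]
tcp_rot: [2.221, 2.221, 0.002]
force: [0.3, -0.0, -1.2]
opening: 0.0294
```

Emit:
arm_command --pt "0 0 0 0 0 0" --pt "0 0 0 0 0 0" --pt "0 0 0 0 0 0"

```text
clock: 6.65
position: [0.5897, 0.1679, 0.2008]
tcp_rot: [2.222, 2.221, 0.0]
force: [0.2, -0.4, -2.2]
opening: 0.0291
```

Run:
```python
from h import *
print(robot.observe()['position'],robot.observe()['force'])
im,c=snap('wrist','w6')
z=cv2.resize(im[190:270,200:300],None,fx=8,fy=7,interpolation=cv2.INTER_CUBIC)
cv2.imwrite('pics/w6z.png',z[:,:,::-1])
```

```text
[0.58974415 0.16794187 0.2008377 ] [ 0.23074128 -0.36872621 -2.21645999]
```

View pics/w6z.png

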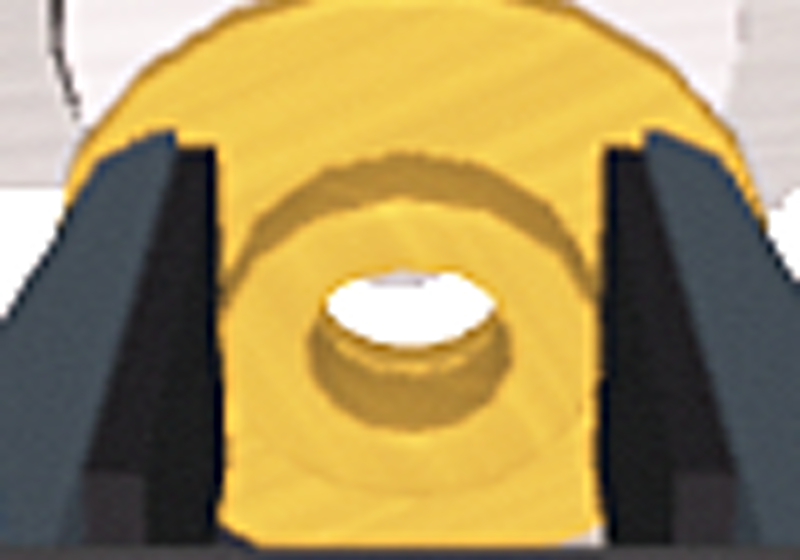

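Emit:
arm_command --pt "0 0 -0.005 0 0 0" --pt "0 0 -0.01 0 0 0" --pt "0 0 -0.015 0 0 0" --pt "0 0 -0.015 0 0 0" --pt "0 0 -0.015 0 0 0"

```text
clock: 7.32
position: [0.5892, 0.1679, 0.186]
tcp_rot: [-2.221, -2.221, 0.0]
force: [0.5, -0.6, -1.3]
opening: 0.0293
```

Run:
```python
from h import *
print(robot.observe()['position'],robot.observe()['force'])
im,c=snap('wrist','w7')
z=cv2.resize(im[190:270,200:300],None,fx=8,fy=7,interpolation=cv2.INTER_CUBIC)
cv2.imwrite('pics/w7z.png',z[:,:,::-1])
im,c=snap('scene','s7')
z=cv2.resize(im[130:250,230:350],None,fx=5,fy=5,interpolation=cv2.INTER_CUBIC)
cv2.imwrite('pics/s7z.png',z[:,:,::-1])
```

```text
[0.58919023 0.16789754 0.18597062] [ 0.45423201 -0.60955277 -1.29383068]
```

View pics/w7z.png

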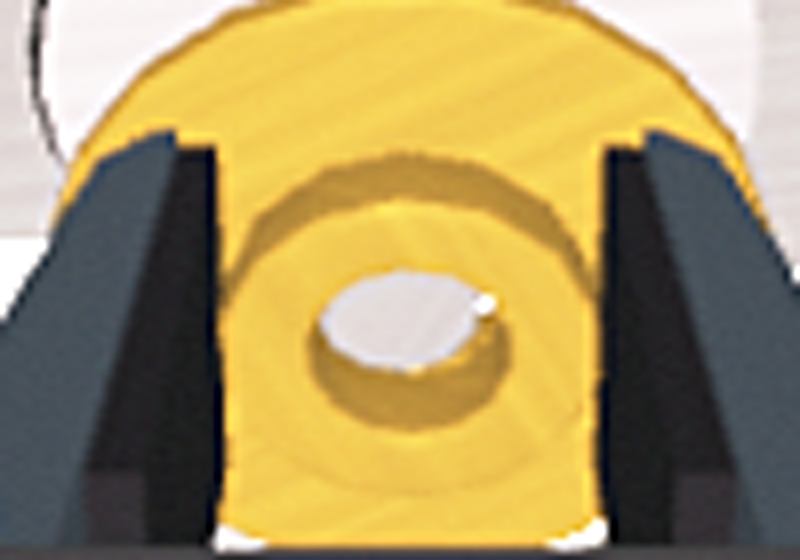

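View pics/s7z.png

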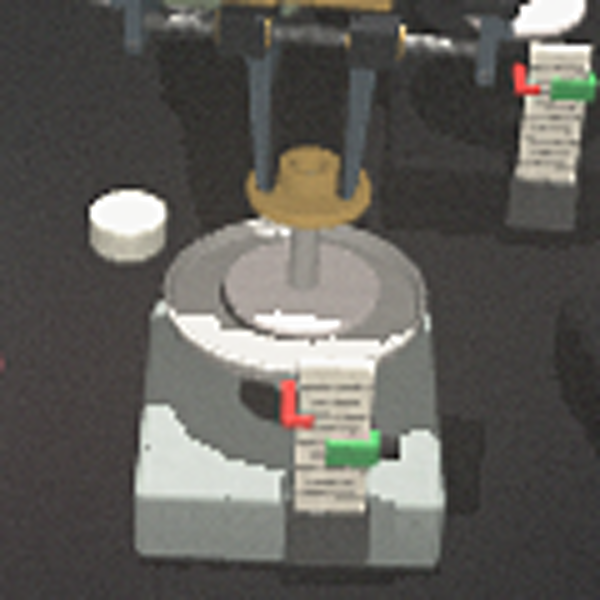

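Emit:
arm_command --pt "0 -0.0005 0 0 0 0" --pt "0 -0.0005 -0.01 0 0 0" --pt "0 -0.0005 -0.02 0 0 0" --pt "0 -0.0005 -0.02 0 0 0"

```text
clock: 7.92
position: [0.5885, 0.1673, 0.1644]
tcp_rot: [-2.22, -2.22, 0.004]
force: [-0.3, -0.9, -1.9]
opening: 0.0293
```

Run:
```python
from h import *
print(robot.observe()['position'],robot.observe()['force'])
im,c=snap('wrist','w8')
z=cv2.resize(im[190:270,200:300],None,fx=8,fy=7,interpolation=cv2.INTER_CUBIC)
cv2.imwrite('pics/w8z.png',z[:,:,::-1])
```

```text
[0.58845803 0.16730076 0.16440317] [-0.32720502 -0.91428544 -1.94640797]
```

View pics/w8z.png

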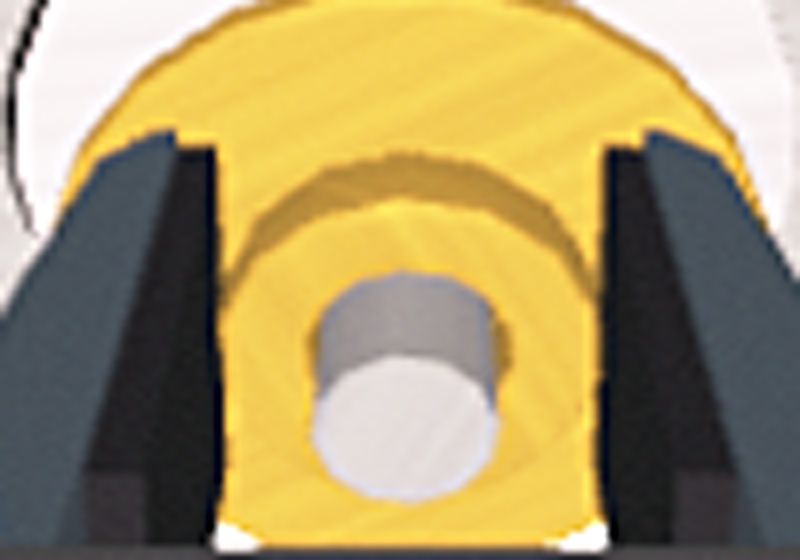

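Emit:
arm_command --pt "-0.0005 -0.0002 -0.01 0 0 0" --pt "-0.0005 -0.0002 -0.02 0 0 0" --pt "-0.0005 -0.0002 -0.027 0 0 0" --pt "-0.0005 -0.0002 -0.033 0 0 0" --pt "-0.0005 -0.0002 -0.039 0 0 0"

```text
clock: 8.6
position: [0.5887, 0.1673, 0.1268]
tcp_rot: [-2.221, -2.221, -0.0]
force: [-0.6, -0.7, 0.8]
opening: 0.0292
```

Emit:
arm_command --pt "0 0 0 0 0 0" --pt "0 0 0 0 0 0"

```text
clock: 8.85
position: [0.5887, 0.1672, 0.1272]
tcp_rot: [-2.221, -2.221, -0.0]
force: [-0.5, -0.1, -0.4]
opening: 0.0294
```

Run:
```python
from h import *
print(robot.observe()['position'],robot.observe()['force'])
im,c=snap('wrist','w9')
z=cv2.resize(im[190:270,200:300],None,fx=5,fy=4.4,interpolation=cv2.INTER_CUBIC)
im,c=snap('scene','s9')
z2=cv2.resize(im[150:250,230:350],None,fx=5,fy=5,interpolation=cv2.INTER_CUBIC)
cv2.imwrite('pics/s9z.png',z2[:,:,::-1])
```

```text
[0.58872158 0.16723489 0.12724039] [-0.54464261 -0.14018505 -0.42268646]
```

View pics/w9.png

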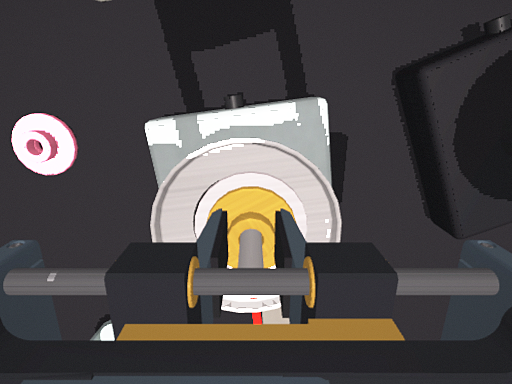

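View pics/s9z.png

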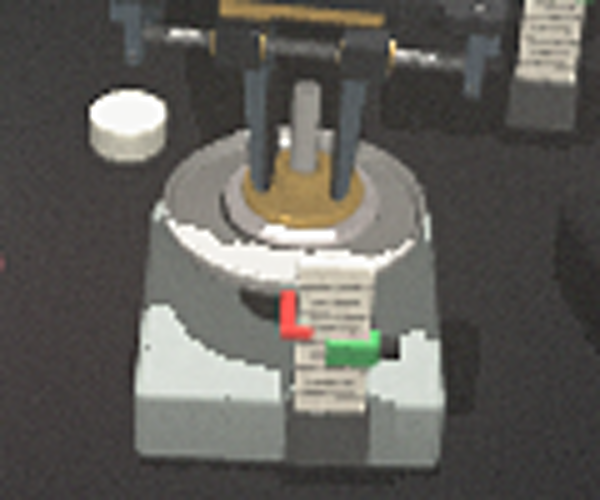

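The ring is on the disc and the pan has sunk about 7 mm, so I release it and rise.

Emit:
arm_command --pt "0 0 0 0 0 0" --pt "0 0 0 0 0 0" --pt "0 0 0 0 0 0" --fingers 0.06

```text
clock: 9.32
position: [0.589, 0.1673, 0.1272]
tcp_rot: [2.221, 2.221, 0.001]
force: [0.1, 0.2, 0.0]
opening: 0.0567
```

Emit:
arm_command --pt "0 0 0.03 0 0 0" --pt "0 0 0.07 0 0 0" --pt "0 0 0.12 0 0 0" --pt "0 -0.03 0.14 0 0 0" --pt "0 -0.09 0.14 0 0 0"

```text
clock: 9.95
position: [0.59, 0.078, 0.2694]
tcp_rot: [2.215, 2.223, 0.008]
force: [1.3, -0.5, -0.4]
opening: 0.0599
```

```bash
cat > bp.py <<'E'
import sys
from h import *
def bandptr(f):
    im,c=snap('scene',f)
    hsv=cv2.cvtColor(im,cv2.COLOR_RGB2HSV); out=[]
    for nm,m in(('red',cv2.inRange(hsv,(0,150,100),(6,255,255))|cv2.inRange(hsv,(174,150,100),(180,255,255))),('green',cv2.inRange(hsv,(50,100,60),(80,255,255)))):
        m[:, :270]=0;m[:,312:]=0;m[:190]=0;m[240:]=0
        ys,xs=np.nonzero(m); print(nm,xs.min(),xs.max(),ys.min(),ys.max(),len(xs))
    z2=cv2.resize(im[150:250,230:350],None,fx=5,fy=5,interpolation=cv2.INTER_CUBIC)
    cv2.imwrite('pics/'+f+'z.png',z2[:,:,::-1])
    return im,c
E
python3 - <<'E'
from bp import *
print(robot.observe()['position'],robot.observe()['force'])
bandptr('s10')
E
```

```text
[0.59003102 0.07797254 0.26944805] [ 1.28327674 -0.51581537 -0.43387992]
red 286 291 209 217 30
green 295 305 216 222 51
```

View pics/s10z.png

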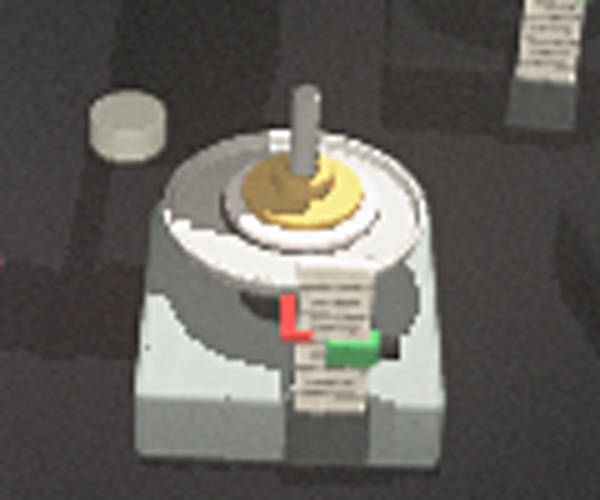

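Emit:
arm_command --pt "-0.006 -0.06 0 0 0 0" --pt "-0.012 -0.12 0 0 0 0" --pt "-0.018 -0.18 -0.01 0 0 0" --pt "-0.0235 -0.22 -0.05 0 0 0" --pt "-0.0235 -0.244 -0.1 0 0 0"

```text
clock: 10.62
position: [0.5656, -0.1691, 0.1671]
tcp_rot: [2.222, 2.216, 0.002]
force: [-0.1, -0.4, -0.4]
opening: 0.0597
```

Emit:
arm_command --pt "0 0 -0.05 0 0 0" --pt "0 0 -0.083 0 0 0" --pt "0 0 -0.083 0 0 0" --pt "0 0 -0.083 0 0 0"

```text
clock: 11.12
position: [0.5664, -0.167, 0.0854]
tcp_rot: [2.22, 2.22, 0.002]
force: [-0.1, -1.0, 0.8]
opening: 0.0601
```

Run:
```python
from h import *
print(robot.observe()['position'],robot.observe()['force'])
im,c=snap('wrist','w11')
z=cv2.resize(im[155:245,200:300],None,fx=8,fy=6.6,interpolation=cv2.INTER_CUBIC)
z=np.clip(z.astype(float)*1.1,0,255).astype(np.uint8)
cv2.imwrite('pics/w11z.png',z[:,:,::-1])
```

```text
[ 0.56637804 -0.1669688   0.08540699] [-0.14183867 -0.97448505  0.76702849]
```

View pics/w11z.png

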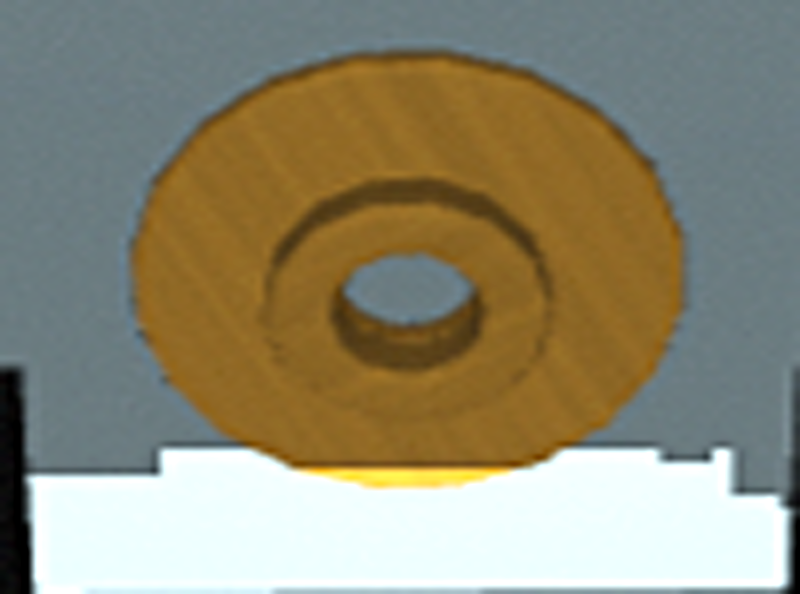

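Run:
```python
from h import *
d=np.load('pics/w11.npz');c={k:d[k] for k in d if k!='im'}
p=plane(c,250.4,201.5,.022);print(p,p-[ 0.56637804,-0.1669688,0])
```

```text
[ 0.56501076 -0.1664684   0.022     ] [-0.00136728  0.0005004   0.022     ]
```

Emit:
arm_command --pt "-0.0011 -0.0003 -0.02 0 0 0" --pt "-0.0011 -0.0003 -0.05 0 0 0" --pt "-0.0011 -0.0003 -0.063 0 0 0" --pt "-0.0011 -0.0003 -0.063 0 0 0"

```text
clock: 11.68
position: [0.5644, -0.167, 0.0213]
tcp_rot: [2.221, 2.222, 0.0]
force: [-0.1, 0.7, -0.4]
opening: 0.0601
```

Emit:
arm_command --pt "0 0 0 0 0 0" --pt "0 0 0 0 0 0" --pt "0 0 0 0 0 0" --pt "0 0 0 0 0 0" --fingers 0.02 --newtons 15

```text
clock: 12.18
position: [0.5644, -0.1672, 0.0215]
tcp_rot: [2.221, 2.221, 0.001]
force: [-1.1, -1.3, 1.3]
opening: 0.0292
```

Run:
```python
from h import *
print(robot.observe()['position'],robot.observe()['force'])
im,c=snap('wrist','w12')
z=cv2.resize(im[190:270,200:300],None,fx=8,fy=7,interpolation=cv2.INTER_CUBIC)
cv2.imwrite('pics/w12z.png',z[:,:,::-1])
```

```text
[ 0.56443787 -0.16718535  0.02149571] [-1.05806127 -1.27848206  1.3452262 ]
```

View pics/w12z.png

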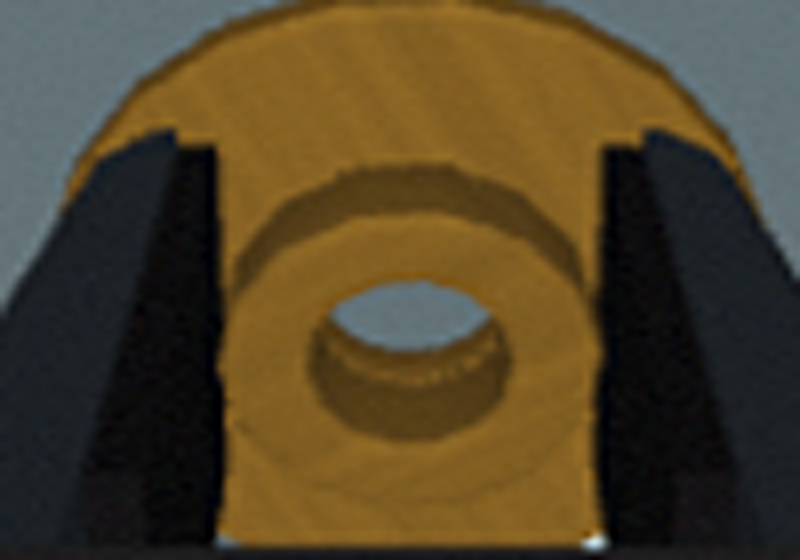

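Ring B is held with its bore about 1 mm further towards +x than ring A's was, so I allow for that on the way to the spindle.

Emit:
arm_command --pt "0 0 0.03 0 0 0" --pt "0 0 0.085 0 0 0" --pt "0 0.02 0.14 0 0 0" --pt "0.005 0.06 0.18 0 0 0" --pt "0.01 0.11 0.2 0 0 0"

```text
clock: 12.85
position: [0.5748, -0.0567, 0.2233]
tcp_rot: [2.221, 2.217, 0.003]
force: [1.0, 0.1, -2.5]
opening: 0.0291
```

Emit:
arm_command --pt "0.003 0.055 0 0 0 0" --pt "0.006 0.11 0 0 0 0" --pt "0.01 0.16 0 0 0 0" --pt "0.0136 0.2 0 0 0 0" --pt "0.0136 0.2243 -0.01 0 0 0"

```text
clock: 13.48
position: [0.5878, 0.1695, 0.2108]
tcp_rot: [-2.219, -2.223, -0.001]
force: [-0.5, -0.4, -2.3]
opening: 0.0292
```

Emit:
arm_command --pt "0 0 -0.01 0 0 0" --pt "0 0 -0.017 0 0 0" --pt "0 0 -0.017 0 0 0" --pt "0 0 -0.017 0 0 0"

```text
clock: 13.98
position: [0.588, 0.1664, 0.1943]
tcp_rot: [2.223, 2.22, 0.001]
force: [-0.1, -0.2, -1.8]
opening: 0.0291
```

Run:
```python
from h import *
print(robot.observe()['position'],robot.observe()['force'])
im,c=snap('wrist','w13')
z=cv2.resize(im[190:270,200:300],None,fx=8,fy=7,interpolation=cv2.INTER_CUBIC)
cv2.imwrite('pics/w13z.png',z[:,:,::-1])
```

```text
[0.5879983  0.16642342 0.19431087] [-0.07220953 -0.1929907  -1.79032119]
```

View pics/w13z.png

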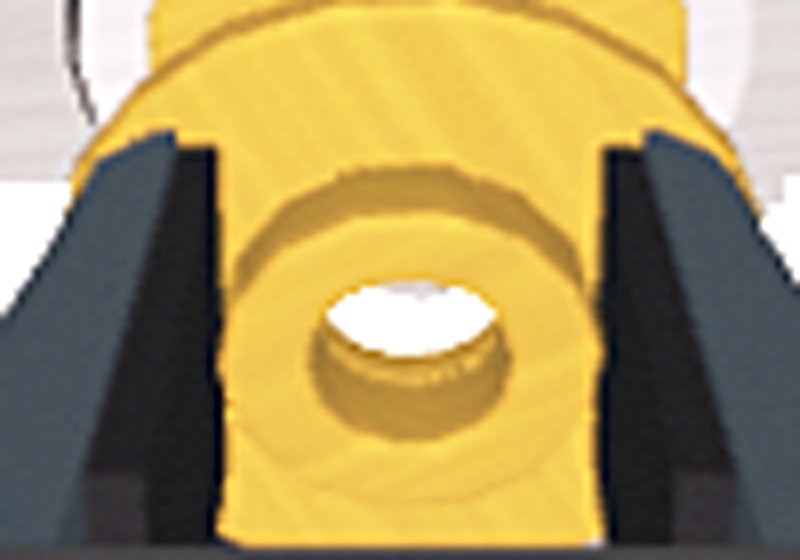

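Emit:
arm_command --pt "0 0 -0.005 0 0 0" --pt "0 0 -0.01 0 0 0" --pt "0 0 -0.015 0 0 0" --pt "0 0 -0.015 0 0 0" --pt "0 0 -0.015 0 0 0"

```text
clock: 14.65
position: [0.5878, 0.1673, 0.179]
tcp_rot: [-2.221, -2.222, -0.0]
force: [-0.0, -0.3, -3.1]
opening: 0.0295
```

Run:
```python
from bp import *
print(robot.observe()['position'],robot.observe()['force'])
im,c=snap('wrist','w14')
z=cv2.resize(im[190:270,200:300],None,fx=8,fy=7,interpolation=cv2.INTER_CUBIC)
cv2.imwrite('pics/w14z.png',z[:,:,::-1])
bandptr('s14')
```

```text
[0.5878133  0.1673166  0.17900669] [-0.02906387 -0.27160928 -3.1485067 ]
red 286 291 209 217 31
green 295 305 216 222 53
```

View pics/w14z.png

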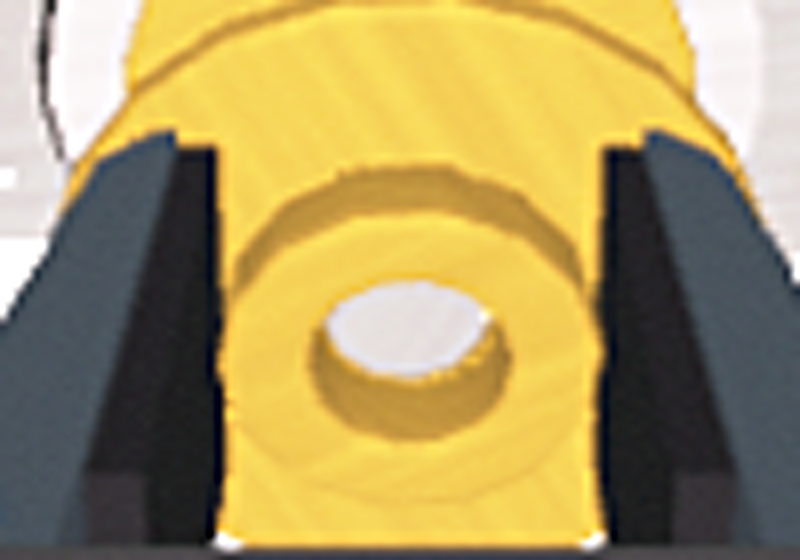

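Emit:
arm_command --pt "0 -0.0002 -0.007 0 0 0" --pt "0 -0.0002 -0.014 0 0 0" --pt "0 -0.0002 -0.02 0 0 0" --pt "0 -0.0002 -0.02 0 0 0"

```text
clock: 15.25
position: [0.5873, 0.1669, 0.1581]
tcp_rot: [-2.221, -2.221, 0.002]
force: [-1.0, -0.4, -3.2]
opening: 0.0294
```

Run:
```python
from bp import *
print(robot.observe()['position'],robot.observe()['force'])
im,c=snap('wrist','w15')
z=cv2.resize(im[190:270,200:300],None,fx=8,fy=7,interpolation=cv2.INTER_CUBIC)
cv2.imwrite('pics/w15z.png',z[:,:,::-1])
bandptr('s15')
```

```text
[0.58728409 0.16693776 0.15810977] [-1.00389464 -0.44624759 -3.18922365]
red 286 291 209 217 30
green 295 305 216 222 54
```

View pics/w15z.png

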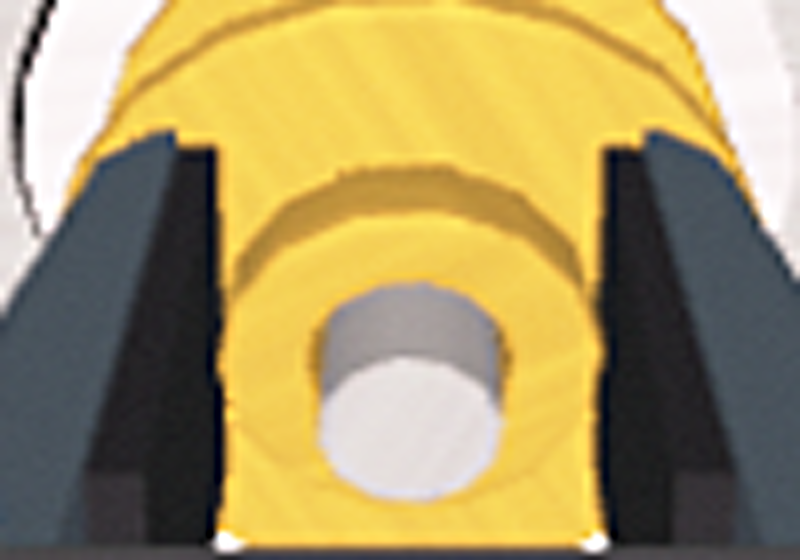

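Emit:
arm_command --pt "-0.0004 0 -0.006 0 0 0" --pt "-0.0004 0 -0.012 0 0 0" --pt "-0.0004 0 -0.017 0 0 0" --pt "-0.0004 0 -0.022 0 0 0" --pt "-0.0004 0 -0.022 0 0 0"

```text
clock: 15.98
position: [0.5872, 0.167, 0.1367]
tcp_rot: [-2.221, -2.221, 0.001]
force: [-0.7, -0.6, -0.4]
opening: 0.0292
```

Run:
```python
from bp import *
print(robot.observe()['position'],robot.observe()['force'])
bandptr('s16')
```

```text
[0.58718433 0.1670224  0.13665193] [-0.73305781 -0.62749802 -0.36089521]
red 286 291 212 220 33
green 295 305 216 222 54
```

View pics/s16z.png

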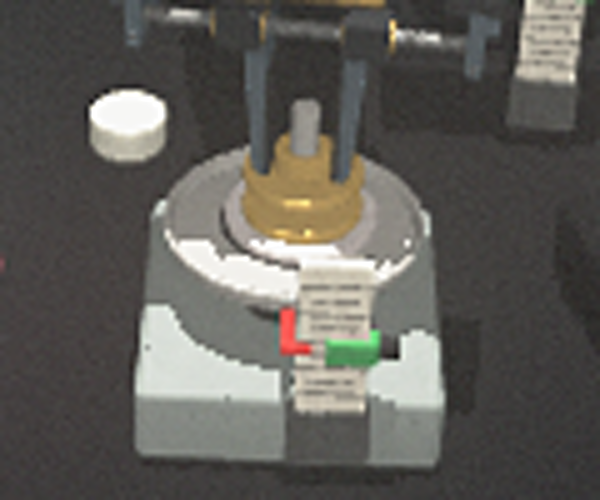

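Emit:
arm_command --pt "0 0 0 0 0 0" --pt "0 0 0 0 0 0" --pt "0 0 0 0 0 0" --fingers 0.06

```text
clock: 16.4
position: [0.5876, 0.1671, 0.1373]
tcp_rot: [2.221, 2.221, 0.001]
force: [-0.1, -0.3, 0.2]
opening: 0.0566
```

Emit:
arm_command --pt "0 0 0.03 0 0 0" --pt "0 0 0.07 0 0 0" --pt "0 0 0.11 0 0 0" --pt "-0.03 -0.03 0.13 0 0 0" --pt "-0.06 -0.06 0.13 0 0 0"

```text
clock: 17.02
position: [0.5278, 0.1067, 0.269]
tcp_rot: [2.219, 2.22, 0.006]
force: [-0.0, -0.3, -1.2]
opening: 0.0605
```

Emit:
arm_command --pt "-0.02 -0.05 0 0 0 0" --pt "-0.04 -0.1 0 0 0 0" --pt "-0.04 -0.1 0 0 0 0" --pt "-0.04 -0.1 0 0 0 0"

```text
clock: 17.52
position: [0.4877, 0.0073, 0.2673]
tcp_rot: [2.222, 2.221, 0.002]
force: [0.4, 0.9, -0.3]
opening: 0.06
```

Run:
```python
from bp import *
print(robot.observe()['position'],robot.observe()['force'],robot.observe()['clock'])
im,c=bandptr('s17')
snap('top','t17')
# heights on column front plane: horizontal rays to vertical plane through column front
def vplane(c,u,v,x0,nrm):
    o,d=ray(c,u,v); return o+d*(np.dot(x0-o,nrm)/np.dot(nrm,d))
a=np.deg2rad(7.5); n=np.array([np.cos(a),np.sin(a),0]); x0=np.array([.593,.162,0])+n*.1
for v in(215,220,213):print(v,vplane(c,290,v,x0,n))
```

```text
[0.48772662 0.00734895 0.26726915] [ 0.40524944  0.91418573 -0.33709473] 17.525
red 286 291 212 220 33
green 296 305 216 222 48
215 [0.69148828 0.18003699 0.11024112]
220 [0.69141474 0.18059557 0.09544486]
213 [0.69151732 0.17981638 0.11608489]
```

View pics/s17z.png

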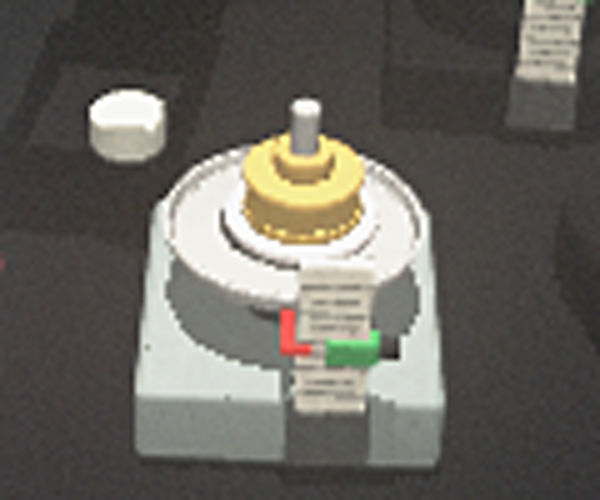

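View pics/t17.png

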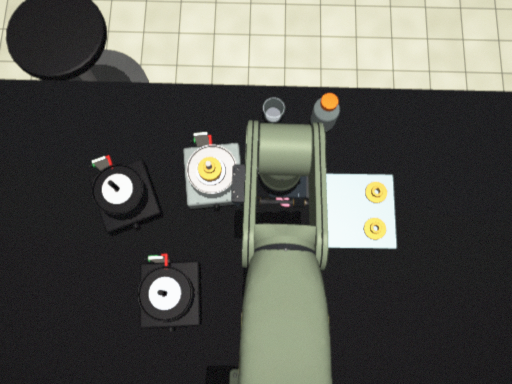

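Run:
```python
import numpy as np,cv2
a=np.load('pics/scene0.npz')['im'][196:236,278:318];b=np.load('pics/s17.npz')['im'][196:236,278:318]
z=np.hstack([cv2.resize(x,None,fx=10,fy=14,interpolation=cv2.INTER_NEAREST) for x in(a,b)])
cv2.imwrite('pics/cmp.png',z[:,:,::-1])
for im in(a,b):
    print(im[12:28,[10,11,12,13]][:,:,0].tolist() if 0 else '')
    for c in (11,12,20,22): print(278+c,[tuple(int(k) for k in p) for p in im[14:28,c]])
```

```text
289 [(133, 105, 97), (136, 112, 104), (140, 123, 114), (246, 121, 113), (228, 99, 93), (194, 101, 93), (188, 179, 165), (192, 189, 173), (163, 156, 146), (220, 210, 194), (228, 222, 203), (229, 224, 204), (223, 214, 195), (148, 143, 132)]
290 [(212, 209, 191), (213, 210, 191), (170, 177, 164), (248, 132, 124), (240, 100, 94), (202, 102, 95), (217, 208, 189), (222, 217, 199), (149, 143, 132), (213, 203, 188), (219, 213, 195), (220, 213, 197), (222, 215, 197), (145, 137, 130)]
298 [(148, 142, 132), (200, 192, 175), (214, 206, 187), (176, 171, 157), (207, 201, 182), (178, 171, 157), (205, 197, 180), (224, 212, 197), (150, 238, 159), (100, 172, 109), (97, 150, 103), (97, 153, 103), (92, 153, 98), (125, 126, 114)]
300 [(152, 148, 136), (213, 203, 187), (221, 216, 197), (149, 143, 132), (204, 195, 178), (175, 167, 155), (168, 162, 149), (207, 191, 181), (146, 237, 156), (103, 187, 115), (94, 149, 100), (95, 146, 98), (91, 151, 98), (134, 152, 127)]

289 [(151, 148, 137), (143, 141, 129), (138, 129, 122), (147, 138, 127), (158, 150, 141), (177, 170, 157), (176, 173, 158), (179, 179, 164), (179, 134, 124), (243, 98, 92), (195, 72, 69), (212, 176, 160), (210, 201, 182), (140, 137, 127)]
290 [(199, 191, 175), (200, 195, 178), (166, 162, 150), (199, 197, 178), (207, 204, 186), (208, 203, 187), (208, 202, 185), (207, 206, 188), (157, 124, 116), (253, 96, 89), (198, 71, 65), (192, 155, 142), (210, 203, 185), (139, 132, 123)]
298 [(137, 131, 121), (189, 183, 166), (201, 194, 176), (167, 162, 148), (196, 192, 174), (167, 161, 149), (194, 187, 173), (216, 199, 186), (139, 231, 147), (91, 164, 100), (85, 142, 91), (86, 143, 90), (79, 142, 88), (117, 117, 106)]
300 [(139, 136, 125), (195, 188, 172), (212, 206, 188), (137, 134, 122), (191, 182, 168), (165, 157, 143), (158, 150, 139), (194, 180, 170), (138, 232, 147), (100, 182, 111), (87, 140, 91), (86, 137, 90), (79, 141, 89), (124, 140, 117)]
```

View pics/cmp.png

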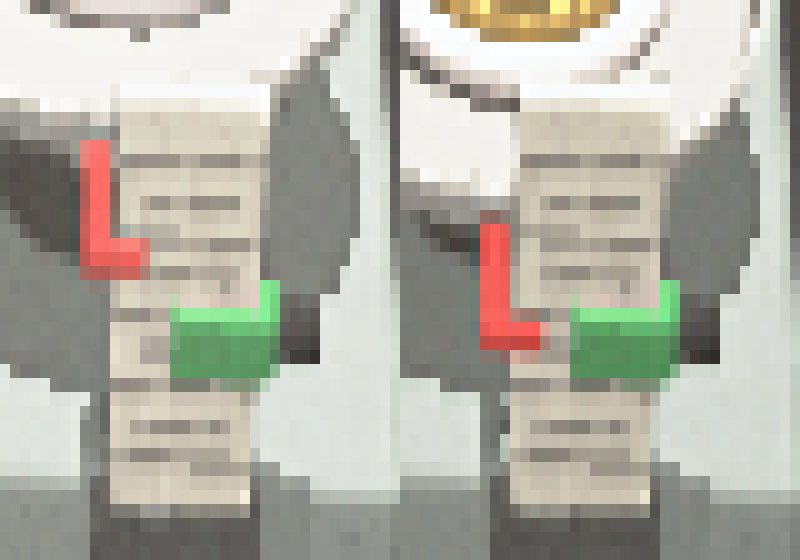

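Run:
```python
from h import *
print(robot.observe()['qpos'])
for f in('top0','t17'):
    im=np.load('pics/'+f+'.npz')['im'][125:150,188:218]
    cv2.imwrite('pics/x_'+f+'.png',cv2.resize(im,None,fx=20,fy=20,interpolation=cv2.INTER_NEAREST)[:,:,::-1])
```

```text
[-7.56918716e-03  1.54139578e-01  1.67389627e+00  5.54076726e-04
  1.31325507e+00 -1.57966299e+00]
```

View pics/x_t17.png

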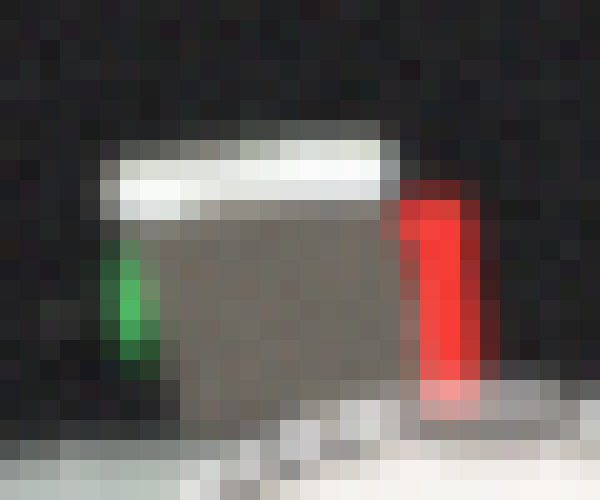

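Emit:
arm_command --pt "0.02 0.01 0 0 0 -9" --pt "0.04 0.02 0 0 0 -18" --pt "0.06 0.03 0 0 0 -27" --pt "0.08 0.04 0 0 0 -36" --pt "0.1 0.05 0 0 0 -45"

```text
clock: 18.25
position: [0.5884, 0.059, 0.2665]
tcp_rot: [-2.904, -1.198, 0.0]
force: [0.1, -0.7, -0.7]
opening: 0.0599
```

Emit:
arm_command --pt "0.02 0.02 0 0 0 -9" --pt "0.04 0.04 0 0 0 -18" --pt "0.06 0.06 0 0 0 -27" --pt "0.08 0.08 0 0 0 -36" --pt "0.1 0.1 0 0 0 -45"

```text
clock: 18.88
position: [0.6881, 0.1596, 0.2662]
tcp_rot: [-3.142, 0.005, 0.001]
force: [-0.2, 0.2, 0.3]
opening: 0.0599
```

Emit:
arm_command --pt "0.01 0.01 0 0 0 -9" --pt "0.015 0.015 0 0 0 -18" --pt "0.015 0.02 0 0 0 -27" --pt "0.015 0.02 -0.01 0 0 -36" --pt "0.015 0.02 -0.02 0 0 -45"

```text
clock: 19.5
position: [0.7024, 0.1791, 0.246]
tcp_rot: [2.901, -1.206, -0.001]
force: [0.2, -0.2, -0.0]
opening: 0.0601
```

Emit:
arm_command --pt "0 0 -0.01 0 0 -9" --pt "0 0 -0.02 0 0 -18" --pt "0 0 -0.03 0 0 -27" --pt "0 0 -0.04 0 0 -36" --pt "0 0 -0.04 0 0 -45"

```text
clock: 20.12
position: [0.7018, 0.1788, 0.2049]
tcp_rot: [2.216, -2.223, -0.003]
force: [-0.3, 0.0, 0.4]
opening: 0.0598
```

Emit:
arm_command --pt "0 0 0 0 0 0" --pt "0 0 0 0 0 0"

```text
clock: 20.38
position: [0.7024, 0.178, 0.2068]
tcp_rot: [2.225, -2.218, -0.0]
force: [-0.2, -0.2, 0.2]
opening: 0.0596
```

Run:
```python
from h import *
print(robot.observe()['position'],robot.observe()['qpos'])
snap('wrist','w20')
```

```text
[0.7024231  0.17802736 0.20678051] [2.32348099e-01 5.71045315e-01 1.19039276e+00 4.09882694e-06
 1.38016646e+00 1.79977586e+00]
```

View pics/w20.png

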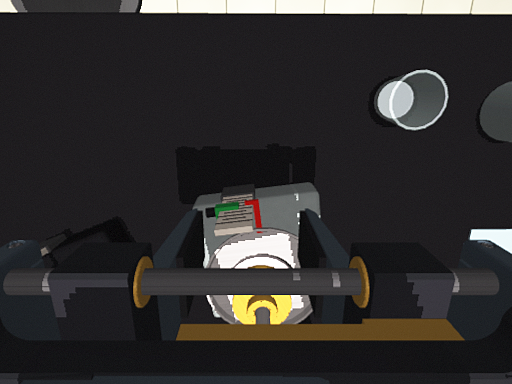

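Run:
```python
from h import *
im=np.load('pics/w20.npz')['im'][180:240,200:270]
cv2.imwrite('pics/w20z.png',cv2.resize(im,None,fx=11,fy=10,interpolation=cv2.INTER_NEAREST)[:,:,::-1])
```

```text
(no output)
```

View pics/w20z.png

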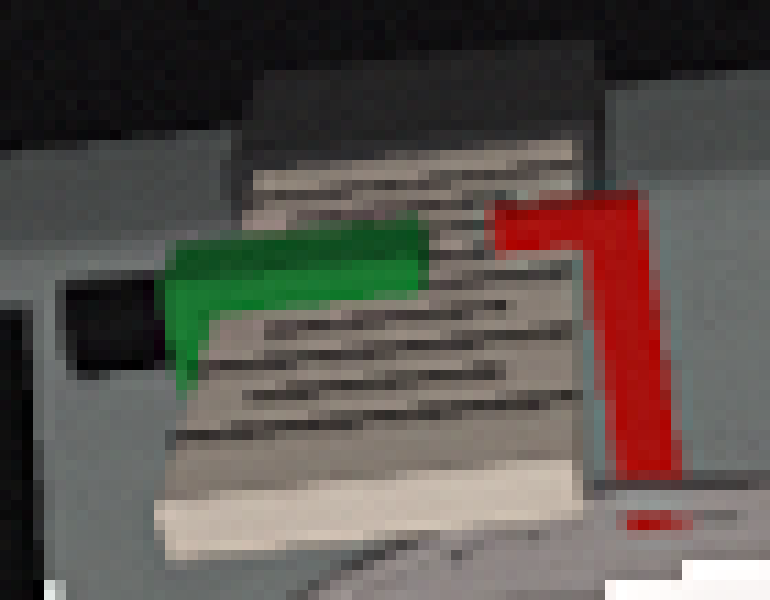

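```bash
cat > tb.py <<'E'
from m2 import tri,load
from h import *
_,cw=load('w20');_,cs=load('s17')
P,e=tri([(cs,(292.0,219.5)),(cw,(244.5,200.9))],(.69,.17,.1));print('ptr top',P,e)
B,e=tri([(cs,(294.6,218.83)),(cw,(238.6,204.6))],(.69,.17,.1));print('band top',B,e)
print('diff centre mm',1000*((P[2]-.002)-(B[2]-.006)))
for dv in(-.4,.4):
    P2,_=tri([(cs,(292.0,219.5+dv)),(cw,(244.5,200.9))],(.69,.17,.1));P3,_=tri([(cs,(292.0,219.5)),(cw,(244.5,200.9+dv))],(.69,.17,.1));print((P2-P)*1e3,(P3-P)*1e3)
E
python3 tb.py|grep -v ^ring
```

```text
ptr top [0.68743413 0.18518589 0.09438657] 0.20132034799030407
band top [0.68340075 0.19100385 0.09402329] 0.336883963632431
diff centre mm 4.3632834201550175
[ 0.61708036 -0.03008948  1.70439741] [ 0.5947605  -0.00173021  0.49134455]
[-0.61899683  0.03007002 -1.70974894] [-0.59736707  0.00168668 -0.49346521]
```

The measured gap is about 4 mm, give or take 2, which is too coarse to accept. I'll take a second wrist view, tilted and at lower elevation, to measure the height properly.

Emit:
arm_command --pt "0.02 0 0.01 0 0 0" --pt "0.03 0 0.01 0 8 0" --pt "0.035 0 0 0 16 0" --pt "0.035 0 -0.01 0 24 0" --pt "0.035 0 -0.015 0 30 0"

```text
clock: 21.05
position: [0.7376, 0.177, 0.1906]
tcp_rot: [1.926, -1.923, -0.52]
force: [0.1, 0.4, -0.1]
opening: 0.0599
```

Emit:
arm_command --pt "0 0 0 0 0 0" --pt "0 0 0 0 0 0"

```text
clock: 21.3
position: [0.7373, 0.1773, 0.1929]
tcp_rot: [1.929, -1.927, -0.515]
force: [0.5, -0.2, 0.5]
opening: 0.0601
```

Run:
```python
from h import *
print(robot.observe()['position'],robot.observe()['qpos'])
im,c=snap('wrist','w21')
o=-c['R'].T@c['t'];print(o, c['R'][2])
print(proj(c,[.688,.185,.094]))
```

```text
[0.73725994 0.1772909  0.19285875] [0.18186802 1.00765489 0.45305854 0.11103209 2.19212383 1.79281757]
[0.89171638 0.17819897 0.2912799 ] [-7.32273007e-01  6.91113784e-04 -6.81010841e-01]
[243.93293242 180.79703429]
```

View pics/w21.png

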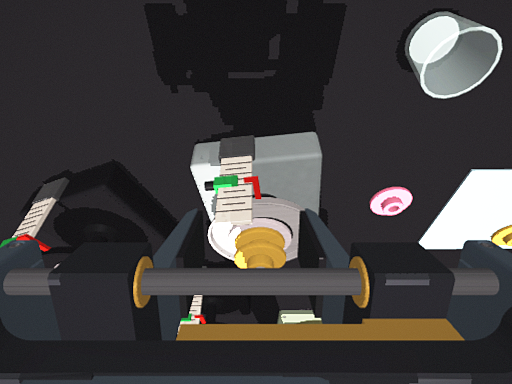

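Emit:
arm_command --pt "0.004 0 -0.006 0 4 0" --pt "0.008 0 -0.012 0 8 0" --pt "0.008 0 -0.02 0 12 0" --pt "0.008 0 -0.027 0 15 0" --pt "0.008 0 -0.027 0 15 0"

```text
clock: 21.98
position: [0.723, 0.1731, 0.1592]
tcp_rot: [1.766, -1.769, -0.725]
force: [0.1, 0.5, 0.8]
opening: 0.0596
```

Emit:
arm_command --pt "0 0 0 0 0 0"

```text
clock: 22.1
position: [0.7233, 0.1733, 0.1609]
tcp_rot: [1.769, -1.771, -0.722]
force: [0.5, 0.7, 1.2]
opening: 0.0598
```

Run:
```python
from h import *
print(robot.observe()['position'],robot.observe()['qpos'])
im,c=snap('wrist','w22')
u,v=proj(c,[.688,.185,.094]);print(u,v,c['R'][2])
for f in('w21','w22'):
    d=np.load('pics/'+f+'.npz');im=d['im'];c={k:d[k] for k in d if k!='im'}
    u,v=proj(c,[.688,.188,.094]).astype(int);a,b=u-27,v-22;print(f,a,b)
    cv2.imwrite('pics/'+f+'z.png',cv2.resize(im[b:b+44,a:a+60],None,fx=13,fy=13,interpolation=cv2.INTER_NEAREST)[:,:,::-1])
```

```text
[0.72332255 0.17326055 0.16093438] [0.16693734 1.19896014 0.21442659 0.19655353 2.48298518 1.84667175]
238.22092185791973 176.13071307587765 [-0.87812833  0.00431376 -0.47840571]
w21 213 158
w22 207 154
```

View pics/w21z.png

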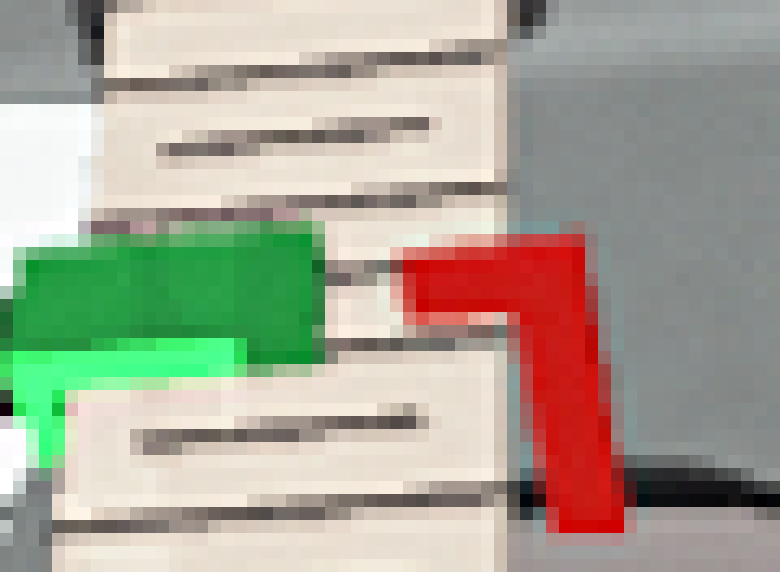

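View pics/w22z.png

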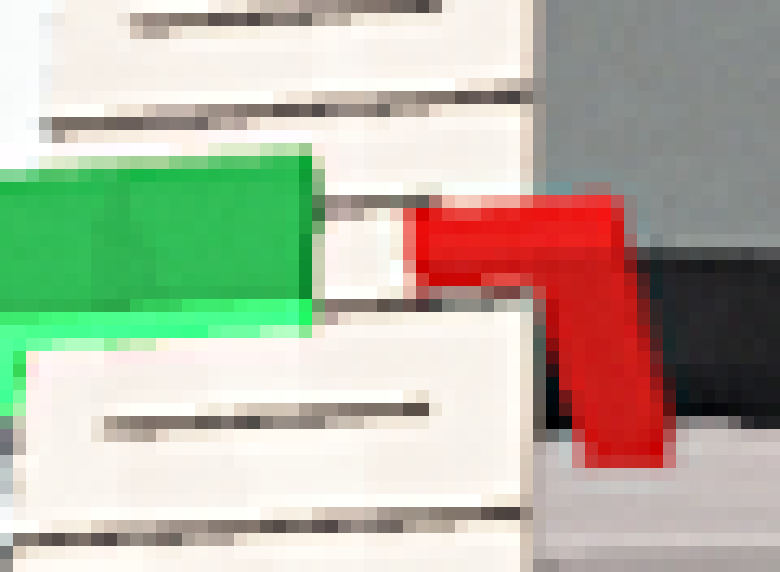

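The close tilted views show the pointer overlapping the band. Corrected for how far each part projects, the pointer stands about 2–3 mm above mid-band, inside the 6 mm limit. A third ring would take it about 5–6 mm below, so two is right. I back off, take a last look and hand in.

Emit:
arm_command --pt "0.005 0 0.04 0 0 0" --pt "0.005 0 0.09 0 -6 0" --pt "0.0 0 0.13 0 -14 0" --pt "-0.03 -0.03 0.15 0 -22 0" --pt "-0.06 -0.08 0.15 0 -30 0"

```text
clock: 22.78
position: [0.685, 0.1204, 0.3113]
tcp_rot: [2.062, -2.067, -0.321]
force: [1.6, 0.3, 0.9]
opening: 0.0601
```

Emit:
arm_command --pt "-0.03 -0.05 0 0 0 0" --pt "-0.06 -0.1 0 0 0 0" --pt "-0.06 -0.1 0 0 0 0" --pt "-0.06 -0.1 0 0 0 0" --pt "-0.06 -0.1 0 0 0 0"

```text
clock: 23.4
position: [0.6255, 0.0211, 0.3088]
tcp_rot: [2.055, -2.062, -0.33]
force: [0.5, -0.1, 0.3]
opening: 0.0598
```

Run:
```python
from bp import *
print(robot.observe()['position'],robot.observe()['clock'],abs(robot.observe()['qd']).max())
im,c=bandptr('s30')
z=cv2.resize(im[120:290,90:350],None,fx=3,fy=3,interpolation=cv2.INTER_CUBIC);cv2.imwrite('pics/s30y.png',z[:,:,::-1])
```

```text
[0.62549813 0.02113063 0.30877823] 23.4 0.01115162539351503
red 286 291 212 220 33
green 296 305 216 222 48
```

View pics/s30y.png

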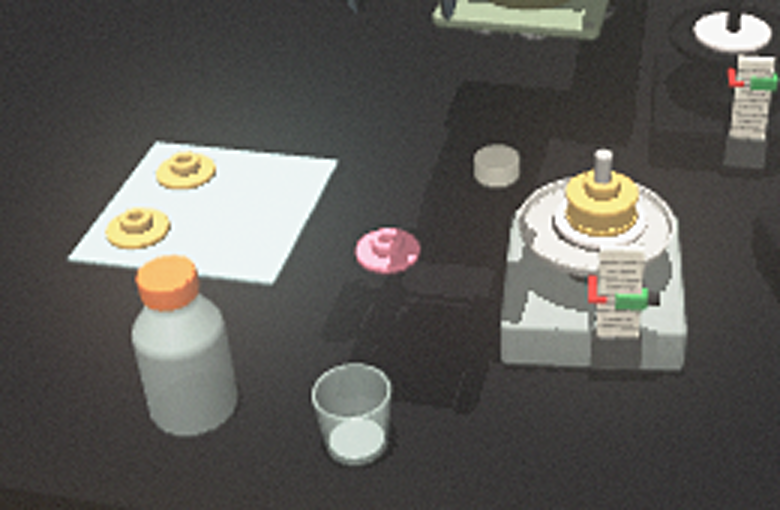

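The picture shows both rings on the spindle at about (600,205), with the pointer beside the band at (620,298). The two spares and the bystanders have not moved.

```bash
python3 -c "
from bench import ticket
print(ticket.finish_job())"
```

```text
the job is handed in; nothing more can be done
None
```

I put two brass rings, hub up, one at a time over the spindle until they rested on the carrier, letting go of each before fetching the next, and handed the job in at about 23 s. The spare rings, pink ring, bottle, beaker, cap and black scales were left alone.

- **Pointer:** it stands inside the green band, slightly above its middle. The two close tilted wrist views put it about 2–3 mm above. The rougher estimate from the scene camera and one wrist view gave about 4.4 mm, give or take 2 mm. These differ by about 2 mm, but all are under the 6 mm limit, and a third ring would have taken it to about 5–6 mm below.
- **Scale handling:** the rings were lowered until the pan carried nearly all their weight before release. The end-of-move force readings stayed near 3 N, the pan sank about 16 mm of the 45 mm to its stop, and the green band showed no movement in the pictures.
- **Last look:** in the final picture both rings were stacked on the spindle, the two spares were on the mat, and the gripper was clear of everything.

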